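Load and latch the bottle clamp

TASK

Get the blue bottle clamp ready for fitting droppers: first stand the amber bottle from the bench upright in the clamp's empty left pocket and let go of it. Then lift the draw latch's loop by its red lugs, pull it forward over the keeper's nose, set its cross bar down on the ledge behind the nose, draw it back under the nose and let go; last, push the red handle over past centre and down until it snaps under its spring catch and lies flat, so that both bottles are held. Work by feel: set the bar down on the keeper and draw it back with no more than about 12 N, push the handle with no more than about 35 N (push it with the fingertips, do not grip it), knock no bottle over and leave the other things on the bench where they are.

Things in the scene. Friction and masses are not known exactly. Their poses are not given: they have to be found in the camera images.
- bottle_mid (a point): amber glass bottle (33 mm diameter, 79 mm tall, straight sides up to 48 mm, about 70 g) standing alone on the bench, far left of the clamp. Between them stands the grey capping machine; its air fittings reach out to x = 0.45 m at y = 0.17 to 0.23 m, 0.13 to 0.30 m up: carry the bottle round in front of them; this point is its centre, 39.5 mm above its underside; z is the bottle's axis
- bottle_in_mid (a point): the same kind of bottle, already standing in the clamp's right (-y) pocket; this point is its centre, 39.5 mm above its underside
- clamp: blue bottle clamp bolted to the bench: base plate 226x232x12 mm, fixed jaw in front (x -38 to -22 mm), sliding jaw behind (x from 26 mm at jaw 0), jaw tops 46 mm up, draw latch on the middle. Origin on the bench at the bottles' centre line, midway between the pockets; x points from the latch handle (robot's side) to the sliding jaw, y left, z up. Guide rods at y = +-36 mm, tops 36 mm up
- pocket (a point): the empty left (+y) pocket: where the bottle's underside goes, on the base plate (12 mm above the bench). Before and behind it stand rubber V faces, 18 to 44 mm above the bench; with the jaw open a bottle has about 5 mm play between them along x, and the jaw centres it when it closes. Beside the bottle fingers have free room on the left, 45 mm on the right (there stands the raised loop: do not catch it)
- pocket_full (a point): the same point of the right pocket, where the other bottle stands
- jaw (a joint): sliding jaw, m along the clamp's x: 0 nominal closed, about 0.009 to 0.010 as found (open), 0.013 its far end stop. Slides with 4 N friction against return springs (3 N/mm, at rest at 0.009); its two sprung bottle pads (2 N/mm each) meet the bottles at about 0.004
- lever_pivot (a point): axis of the latch's lever (runs along the clamp's y), 62 mm above the bench, 50 mm in front of the clamp's origin (x = -50 mm)
- lever (a joint): latch lever, rad: 0 handle flat, pointing to the clamp's -x; grows as the handle rises; 1.57 upright; 1.95 its end. 1.05 to 1.18 as found; stays where left. Below 0.28 past centre; at about 0.13 its end lands on the spring catch, which lets it through at about 0.06. Pushing to centre takes about 5 to 12 N, through the catch about 10 to 16 N (varies with the bar's nuts); then it drops to 0 on a rubber rest
- handle: handle: steel tongue with red sleeve, 25 mm wide, ending in a rolled edge. Origin on the lever's axis; it runs along its own -x from 12 to 65 mm from the axis, its red outer face 8 mm along its own +z; turns with the lever (flat: same axes as the clamp)
- grip (a point): middle of the red outer face of the handle, 45 mm from the lever's axis: where to push
- loop_pivot (a point): axis on which the loop hangs from the lever, 24 mm from the lever's axis; it moves with the lever: at lever angle t it lies 24 mm from the lever's axis in the direction 196 degrees minus t, counted from the clamp's +x up towards +z
- loop: the latch's loop: two straps, 38 mm over their outsides, from the loop pivot (this origin) along its own x to a 7 mm cross bar whose axis is 108 mm from the pivot, 2.5 mm more or less as its brass nuts were set. Turns about the pivot with light friction (0.03 N m), stays where left, and swings up with the closing lever unless its bar is under the keeper's nose
- lugs (a point): midway between the two red round finger lugs on the loop's straps (13 mm diameter, 46 mm over both along y), 80 mm from the loop pivot: grasp here from above, fingers closing along the clamp's y. As found the bar stands 33 to 70 mm above the seat point and short of the nose's rear; pulling the loop along +x (2 to 3 N) turns the lever up and brings it farther
- jaw_block: the blue sliding jaw with the keeper on it; same axes as the clamp, origin 0 to 13 mm (the jaw joint's value) along x from the clamp's
- seat (a point): nominal place, fixed to the sliding jaw, of the bar's centre when hooked; axes as the clamp's. The keeper is a steel hook 24 mm wide: a ledge 3.5 mm under this point (x -10 to +26 mm), an upright in front (x below -3.5 mm) with a nose over the seat: underside 4.9, top 9.1 mm over the point, rear edge x = -0.5 mm. Its nuts set all these heights up to 6 mm higher or lower: feel for it
- spray: white spray bottle with blue head, 197 mm tall, bystander
- jar: clear jar with white lid, 62 mm wide, 68 mm tall, bystander
- vblock: white V fixture block, 52x90x30 mm, bystander
- chuck: red capping chuck, 43 mm wide, 31 mm tall, bystander
- dropper_a: white dropper, 105 mm long, lying, bystander
- dropper_b: white dropper, 105 mm long, lying, bystander

How it is judged:
On the way, in this order (a step that is already met when the one before it is completed fails the run):
1. the bottle stands upright in the empty pocket, let go (horizontal distance between bottle_mid and pocket below 0.01 m and z of bottle_mid in the frame of pocket between 0.034 and 0.045 m and angle between bottle_mid's own z axis and vertical below 0.12 rad and contact force between the fingers and bottle below 0.1 N), for 0.2 s.
2. the handle is flat under its catch and the hooked loop holds the jaw drawn in (value of joint lever below 0.05 rad and value of joint jaw below 0.006 m and contact force between loop and jaw_block above 6 N), for 0.2 s.
At the end, for the whole second after the job is handed in: handle flat (lever below 0.05 rad), jaw drawn in below 0.006 m and held there by the hooked loop (over 6 N on the keeper), both bottles upright (within 0.12 rad), on the plate and within 10 mm of their pocket points (all of step 2 and horizontal distance between bottle_mid and pocket below 0.01 m and z of bottle_mid in the frame of pocket between 0.034 and 0.045 m and horizontal distance between bottle_in_mid and pocket_full below 0.01 m and z of bottle_in_mid in the frame of pocket_full between 0.034 and 0.045 m and angle between each of bottle_mid, bottle_in_mid's own z axis and vertical below 0.12 rad); the robot touches nothing.
It fails at once if the handle is pushed or squeezed by the fingers with more than 35 N (contact force between the fingers and handle above 35 N).
It fails at once if the loop is forced against the keeper by the fingers with more than 12 N (contact force between the fingers and loop above 0.5 N and contact force between loop and jaw_block above 12 N).
It fails at once if a bottle is knocked over (angle between any of bottle_mid, bottle_in_mid's own z axis and vertical above 0.6 rad).
It fails at once if a bystander is moved by more than 3 cm (distance of any of spray, jar, vblock, chuck, dropper_a, dropper_b from where it was at the start of the episode above 0.03 m).
It also fails if it takes over 66 s, if anything falls off the work surface, if the arm or the gripper's body presses on something with over 40 N, if the wrist force passes 120 N, or if a joint passes its speed limit or range.

ROBOT

A 6-joint arm with a two-finger parallel gripper is mounted at the origin on a cart in front of the work surface, level with it; the furniture and walls round the work are solid. World frame = base frame: x ahead of the robot, y to its left, z up, the work surface at z = 0. Lengths are in m, angles in rad, forces in N, time in s.
With the tool pointing down it reaches from about 0.3 to 0.85 m from the base axis. Payload 5.4 kg.
Tool frame: the origin (TCP) lies at the very end of the fingers, on their centre line; the grasp point (between the pads) lies env.hold_point_z behind it (env.hold_point_z is the distance from the TCP to the grasp point, in m); z points along the fingers, y is the line along which they close (so a half turn about z gives the same grasp; the last joint's range is limited). The gripper opens to 85 mm and grips with 20 to 120 N. Pads are 22 mm wide; open, the fingers measure 114 mm over their backs; the gripper's body (76 mm by 85 mm) begins 54 mm behind the grasp point. The pads swing forward as they close: fully open they stand 13 mm farther back than shut.
Start: joints at [0.904, 0.158, 1.597, -0, 1.386, -0.21], TCP at [0.254, 0.516, 0.231] pointing down, gripper open.
Joint ranges: [-2.91, 2.91], [-0.94, 2.29], [0.18, 2.7], [-1.29, 4.43], [0.17, 2.64], [-3, 3]. Speed limits (rad/s): [2.57, 2.57, 3.14, 3.14, 3.14, 3.14].

INTERFACE

Orientations are given as a unit quaternion [w, x, y, z].
In Python, from rig import env, optics gives the robot as it stands.
- The arm moves only by the tool step_arm, never from a script. Its argument "rows" is a list of rows, each a list of 6 numbers: the shift along the tool's x, y, z in cm, then the turn, a rotation vector about the tool's x, y, z in degrees. In form: [[tx, ty, tz, wx, wy, wz], ...]. A call has 1 to 8 rows; each row shifts and turns the commanded pose from where the row before left it, along the tool's axes as they then stand; what a row does not reach is not made up. A row lasts 1/12 s, in which the tool goes at most 41.7 mm and 7.16 degrees, less where a joint would pass 70% of its speed; a pose out of reach is approached as far as the arm can. A call is refused whole if a number of a shift passes 4.17 or a number of a turn 7.16, either way. A call with a gripper value outside its range is refused whole. "gripper" is the opening, from 0 (shut) to 1 (fully open), set as the call begins (left out, the last holds). The fingers move at their own pace and stop on an object; "grip_force" is the grip in N (left out, the last holds). Time passes only in rows, so rows that do not move let the fingers close. It gives the time, the measured TCP pose, the force, the opening and the grip force at its end, in the units of the state.
- env.state(): the state, without advancing time (a new reading comes with each control period).
- optics.read_camera(name): name is "scene" or "top" or "wrist"; returns (picture, depth): 420x560x3 uint8, red, green, blue; 420x560 float32, m along the optical axis (not along the pixel's ray), 0 where there is no reading.
- optics.calibration(name): a dict with "fx", "fy", "cx", "cy" (pixels), "world_to_cam" (4x4, takes a point from world to camera coordinates). Camera axes: x right, y down, z forward; pixel columns grow to the right and rows downward; lengths in m; the calibration is good to about 2 mm. A picture is of the moment at which its call begins: read the wrist's pose just before it. calibration takes no time and is no camera call; for the wrist camera it gives the pose at the moment of the call.
- env.sign_off(): hands the job in; it is judged then, once.
The state is a dict: "time": time; "q": joint angles; "dq": joint speeds; "effort": joint torques, N m; "tcp_pos": TCP position; "ee_rot": TCP orientation; "force": force on the tool from outside, world axes, zero at the start; "ft_torque": the same for the moment, N m; "width": finger opening in m; "grasp_force": force on a finger pad.
Only numpy, scipy, OpenCV 4.12 (cv2) and the standard library are available. Lean on these libraries where they do the work, as an engineer would, in place of code of your own. Each camera call takes 0.05 s, during which the arm holds its last target. There are 200 camera calls.

## Working session

There is one attempt and no reset: what is moved stays moved. The work goes in short steps, Python scripts to look and compute and a tool call to move; the robot and the scene stay as the last step left them, time stands still between calls to the robot, and variables do not carry over. Pictures are saved under pics/ and viewed, at most 10 in all, crops included, and the job is handed in when it is done.

Besides the shell and the picture viewer there is one more tool, called after "Call:" as name(argument=value, ...) on one line, values as JSON. step_arm: Moves the arm, as the interface text tells. Its arguments: {"type":"object","properties":{"rows":{"type":"array"},"gripper":{"type":"number"},"grip_force":{"type":"number"}},"required":["rows"]}

```bash
ls; mkdir -p pics; cat > h.py <<'E'
import numpy as np, cv2
from rig import env, optics
from scipy.spatial.transform import Rotation as R
def snap(n,name):
    c=optics.calibration(n); p,d=optics.read_camera(n)
    cv2.imwrite(f'pics/{name}.png',p[:,:,::-1]); np.savez(f'pics/{name}.npz',p=p,d=d,**c)
    return p,d,c
def load(name): 
    z=np.load(f'pics/{name}.npz'); return z['p'],z['d'],z
def cloud(d,c):
    v,u=np.indices(d.shape); P=np.stack([(u-c['cx'])/c['fx']*d,(v-c['cy'])/c['fy']*d,d,np.ones_like(d)],-1)
    return (P@np.linalg.inv(c['world_to_cam']).T)[...,:3]
def pt(name,u,v):
    p,d,c=load(name); return cloud(d,c)[v,u]
def rot():
    q=env.state()['ee_rot']; return R.from_quat(np.r_[q[1:],q[0]]).as_matrix()
E
python3 - <<'E'
from h import *
print(env.state(), env.hold_point_z)
snap('scene','s0');snap('top','t0')
print(rot().round(3))
a=cv2.imread('pics/s0.png')
E
```

```text
pics
{'time': 0.0, 'q': array([ 9.03910525e-01,  1.59085525e-01,  1.59821939e+00, -3.74714574e-05,
        1.38622953e+00, -2.10113399e-01]), 'dq': array([ 0.00066479, -0.00075743,  0.00165192,  0.00148822,  0.00149372,
        0.00035524]), 'effort': array([-4.21996574e-04, -3.95984423e+01, -3.31433666e+01, -2.28877661e-04,
        8.15622043e-03, -4.61727765e-06]), 'tcp_pos': array([0.25325813, 0.51554585, 0.23030286]), 'ee_rot': array([-3.95552834e-04,  2.26402453e-01,  9.74033360e-01, -8.86858342e-04]), 'force': array([-0.34907324, -0.27667872,  0.61945093]), 'ft_torque': array([-0.00269147, -0.00326501, -0.02386393]), 'grasp_force': 0.0, 'width': 0.08566473637319043} 0.0187
[[-0.897  0.441 -0.001]
 [ 0.441  0.897 -0.001]
 [ 0.    -0.002 -1.   ]]
```

View pics/s0.png

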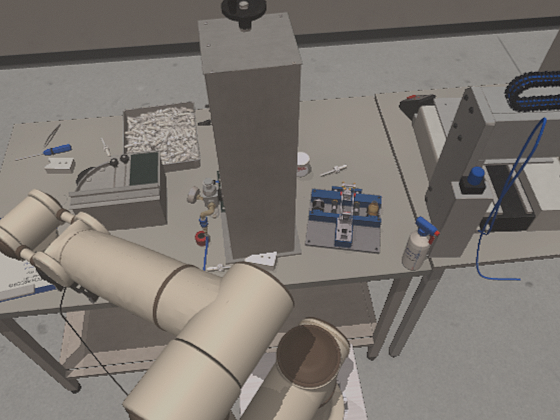

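View pics/t0.png

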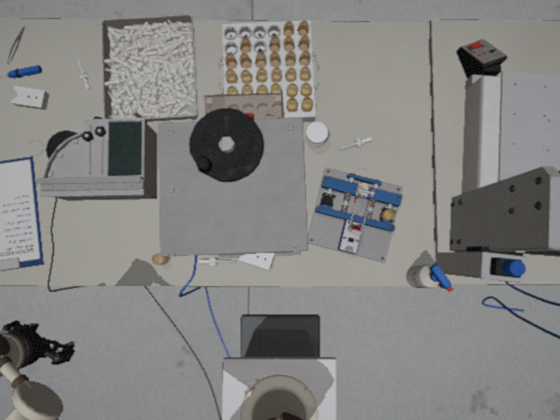

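The top view shows the bottle at about (160,258), the clamp around (358,215) with the filled pocket's bottle at (388,213), and the capping machine in between. I'll enlarge both spots next.

```bash
python3 - <<'E'
from h import *
p,d,c=load('t0'); P=cloud(d,c)
a=cv2.resize(p[160:270,300:415],None,fx=5.2,fy=5.2,interpolation=cv2.INTER_CUBIC)
cv2.imwrite('pics/c0.png',a[:,:,::-1])
for u,v in [(160,258),(160,262),(157,258),(163,258),(388,213),(328,200),(320,170),(405,180),(385,262),(308,242)]: print(u,v,P[v,u].round(4))
m=(P[...,2]>0.06)&(P[...,2]<0.1)&(abs(P[...,0]-P[258,160,0])<.04)&(abs(P[...,1]-P[258,160,1])<.04)
print(P[m].round(3).tolist())
E
```

```text
160 258 [0.4304 0.3259 0.0593]
160 262 [0.4194 0.3269 0.0543]
157 258 [0.4304 0.3323 0.0659]
163 258 [0.4303 0.3211 0.0464]
388 213 [ 0.5546 -0.2951  0.0865]
328 200 [ 0.5987 -0.1403  0.0088]
320 170 [ 0.6894 -0.1187 -0.0066]
405 180 [ 0.6598 -0.3673  0.0009]
385 262 [ 0.4207 -0.3059 -0.0061]
308 242 [ 0.4771 -0.0822  0.0103]
[[0.439, 0.334, 0.062], [0.436, 0.34, 0.078], [0.436, 0.337, 0.077], [0.436, 0.335, 0.076], [0.436, 0.334, 0.069], [0.436, 0.332, 0.066], [0.436, 0.331, 0.061], [0.436, 0.328, 0.061], [0.433, 0.341, 0.082], [0.433, 0.341, 0.074], [0.433, 0.334, 0.078], [0.433, 0.332, 0.077], [0.433, 0.332, 0.066], [0.433, 0.33, 0.066], [0.43, 0.345, 0.079], [0.43, 0.343, 0.075], [0.43, 0.343, 0.067], [0.431, 0.332, 0.076], [0.43, 0.332, 0.066], [0.43, 0.33, 0.065], [0.43, 0.328, 0.06], [0.428, 0.345, 0.078], [0.428, 0.343, 0.075], [0.428, 0.344, 0.062], [0.428, 0.332, 0.076], [0.428, 0.329, 0.077], [0.428, 0.329, 0.068], [0.428, 0.325, 0.063], [0.425, 0.345, 0.076], [0.425, 0.343, 0.074], [0.425, 0.342, 0.069], [0.425, 0.331, 0.079], [0.425, 0.331, 0.071], [0.425, 0.33, 0.065], [0.425, 0.328, 0.06], [0.422, 0.343, 0.074], [0.423, 0.338, 0.081], [0.422, 0.337, 0.075], [0.422, 0.335, 0.076], [0.422, 0.332, 0.074], [0.422, 0.331, 0.069], [0.422, 0.33, 0.062], [0.422, 0.327, 0.064], [0.422, 0.325, 0.06], [0.42, 0.339, 0.069], [0.42, 0.337, 0.068], [0.417, 0.33, 0.062], [0.414, 0.335, 0.062]]
```

View pics/c0.png

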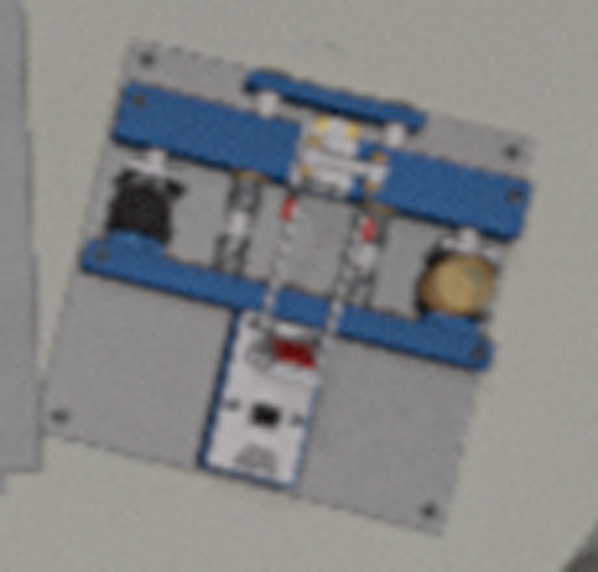

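The crop shows the clamp yawed about -13.5°: plate corners at (130,42), (538,140), (440,532) and (45,432), the empty V pocket at (140,205), and the filled bottle's cap at (457,285). Red lugs are at (288,208) and (369,230), with the handle's red sleeve at (295,353). I'll check the bottle's neighbourhood in the scene view's depth.

```bash
python3 - <<'E'
from h import *
P=cloud(*[load('s0')[i] for i in (1,2)])
for u,v in [(205,222),(207,210),(210,190),(195,195),(201,238),(208,255),(225,265),(262,260)]: print(u,v,P[v,u].round(3))
# heights near bottle / path
for n in 's0','t0':
    p,d,c=load(n);P=cloud(d,c).reshape(-1,3);P=P[d.ravel()>0]
    m=(abs(P[:,0]-.43)<.09)&(abs(P[:,1]-.335)<.1)&(P[:,2]>.03)
    H,ex,ey=np.histogram2d(P[m,0],P[m,1],bins=[np.arange(.34,.53,.02),np.arange(.23,.44,.02)],weights=None)
    print(n);Z=np.zeros_like(H)
    for q in P[m]:
        i=int((q[0]-.34)//.02);j=int((q[1]-.23)//.02)
        if 0<=i<Z.shape[0] and 0<=j<Z.shape[1]:Z[i,j]=max(Z[i,j],q[2])
    print((Z*1000).astype(int))
# clamp plate homography (bench-plane rays intersect z=.012)
p,d,c=load('t0');W=np.linalg.inv(c['world_to_cam'])
def ray(u,v,z):
    r=W[:3,:3]@[(u-c['cx'])/c['fx'],(v-c['cy'])/c['fy'],1];return W[:3,3]+r*(z-W[2,3])/r[2]
f=lambda x,y,z:ray(300+x/5.2,160+y/5.2,z)
C=np.array([f(*q,.012) for q in [(130,42),(538,140),(440,532),(45,432)]]);print('plate',C.round(3))
e=C[0]-C[1]+C[3]-C[2];print('yaw',np.degrees(np.arctan2(-e[0],e[1])))
for n,q in dict(jawL=(85,265,.046),jawR=(492,350,.046),cap=(457,285,.085),lugL=(288,208,.1),lugR=(369,230,.1),red=(295,353,.1)).items():print(n,f(*q).round(4))
print('cam',W[:3,3])
E
```

```text
205 222 [0.454 0.211 0.209]
207 210 [ 0.653  0.226 -0.003]
210 190 [0.505 0.187 0.283]
195 195 [0.515 0.231 0.255]
201 238 [0.541 0.248 0.002]
208 255 [0.476 0.227 0.001]
225 265 [ 0.435  0.176 -0.   ]
262 260 [0.425 0.063 0.025]
s0
[[  0   0   0   0   0   0   0   0   0   0]
 [  0   0   0   0   0   0   0   0   0   0]
 [  0   0   0   0   0   0   0   0   0   0]
 [ 45   0   0   0   0   0   0   0   0   0]
 [  0   0   0   0   0   0   0   0   0   0]
 [  0   0   0   0   0   0   0   0   0   0]
 [  0   0   0   0   0   0   0   0   0   0]
 [  0   0   0   0   0   0   0   0   0   0]
 [263 255   0   0   0   0   0   0   0   0]]
t0
[[ 0  0  0  0  0  0  0  0  0  0]
 [ 0  0  0  0  0  0  0  0  0  0]
 [30  0  0  0  0  0  0  0  0  0]
 [45  0  0  0 57 68  0  0  0  0]
 [ 0  0  0  0 77 81 54  0  0  0]
 [ 0  0  0  0  0 58  0  0  0  0]
 [ 0  0  0  0  0  0  0  0  0  0]
 [ 0  0  0  0  0  0  0  0  0  0]
 [ 0  0  0  0  0  0  0  0  0  0]]
plate [[ 0.692 -0.132  0.012]
 [ 0.638 -0.359  0.012]
 [ 0.42  -0.301  0.012]
 [ 0.474 -0.084  0.012]]
yaw -13.647733704216332
jawL [ 0.5631 -0.1035  0.046 ]
jawR [ 0.5182 -0.3226  0.046 ]
cap [ 0.5498 -0.2951  0.085 ]
lugL [ 0.588  -0.2045  0.1   ]
lugR [ 0.5768 -0.2464  0.1   ]
red [ 0.5129 -0.2073  0.1   ]
cam [ 0.44242952 -0.00464197  1.30362222]
```

Call:
step_arm(rows=[[-4,-1.4,0,0,0,0],[-4,-1.4,0,0,0,0]], gripper=1)

```text
time: 0.27
tcp_pos: [0.3112, 0.4566, 0.2307]
ee_rot: [-0.0, 0.224, 0.975, -0.0]
force: [0.8, 0.3, 1.5]
width: 0.0854
grasp_force: 0.0
```

```bash
python3 - <<'E'
from h import *
p,d,c=snap('wrist','w1'); W=np.linalg.inv(c['world_to_cam']);print(W.round(3),env.state()['tcp_pos'])
P=cloud(d,c);m=(P[...,2]>.055)&(P[...,2]<.1)&(abs(P[...,0]-.43)<.05)&(abs(P[...,1]-.335)<.05)&(d>0)
print(m.sum(),P[m].mean(0) if m.sum() else 0, P[m].min(0),P[m].max(0)); 
E
```

```text
[[ 0.437  0.866  0.245  0.249]
 [ 0.9   -0.42  -0.119  0.486]
 [-0.     0.272 -0.962  0.373]
 [ 0.     0.     0.     1.   ]] [0.31745916 0.45114896 0.230686  ]
601 [0.42391001 0.33875776 0.06497557] [0.41108309 0.32129214 0.05500027] [0.44140097 0.35124745 0.07892254]
```

View pics/w1.png

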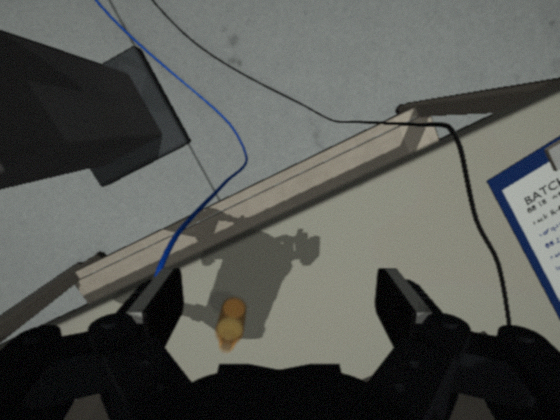

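The wrist view shows the amber bottle with its cap at about (230,327) and its shoulder and body at (234,308); nothing is close to it apart from shadows.

```bash
python3 - <<'E'
from h import *
p,d,c=load('w1'); P=cloud(d,c);W=np.linalg.inv(c['world_to_cam'])
near=(abs(P[...,0]-.43)<.05)&(abs(P[...,1]-.335)<.05)&(d>0)
for lo,hi in [(.01,.03),(.03,.05),(.05,.06),(.06,.07),(.07,.075),(.075,.09)]:
    q=P[near&(P[...,2]>lo)&(P[...,2]<hi)]
    if len(q):print(lo,len(q),np.median(q,0).round(4),np.percentile(q,3,0).round(4),np.percentile(q,97,0).round(4))
r=W[:3,:3]@[(230-c['cx'])/c['fx'],(328-c['cy'])/c['fy'],1];print(W[:3,3]+r*(.079-W[2,3])/r[2])
t=np.array([.428,.335,0]);print(rot().T@(t-env.state()['tcp_pos']))
E
```

```text
0.01 227 [0.414  0.3456 0.0207] [0.4104 0.3276 0.0108] [0.4315 0.3515 0.0294]
0.03 264 [0.4143 0.346  0.0407] [0.4106 0.3283 0.0309] [0.4315 0.352  0.0493]
0.05 371 [0.4192 0.3429 0.0562] [0.4113 0.3225 0.0509] [0.4382 0.3516 0.0597]
0.06 156 [0.4227 0.3388 0.0658] [0.418  0.3308 0.0602] [0.4331 0.3455 0.0698]
0.07 79 [0.425  0.3386 0.073 ] [0.419  0.3306 0.0703] [0.4338 0.3453 0.0748]
0.075 108 [0.4271 0.3369 0.077 ] [0.4194 0.3295 0.0753] [0.4344 0.3446 0.0783]
[0.4107055  0.35030022 0.079     ]
[-0.14946211 -0.05441923  0.23157184]
```

Call:
step_arm(rows=[[-2.96,-1.1,0.5,0,0,0],[-2.96,-1.1,1,0,0,0],[-2.96,-1.1,1.5,0,0,0],[-2.96,-1.1,2,0,0,0],[-2.96,-1.1,2,0,0,0],[0,0,1,0,0,-6.2],[0,0,1,0,0,-6.2],[0,0,0,0,0,0]])

```text
time: 0.98
tcp_pos: [0.4192, 0.3406, 0.1384]
ee_rot: [-0.002, 0.119, 0.993, -0.001]
force: [-0.8, 0.1, 0.4]
width: 0.0855
grasp_force: 0.0
```

```bash
python3 - <<'E'
from h import *
print(env.state()['tcp_pos'],rot().round(3))
print((rot().T@(np.array([.427,.337,.017])-env.state()['tcp_pos'])).round(4))
for n in 's0','t0':
    p,d,c=load(n);P=cloud(d,c).reshape(-1,3);P=P[d.ravel()>0]
    for lo,hi in [(.1,.2),(.2,.35),(.35,.9)]:
        m=(P[:,0]>.25)&(P[:,0]<.62)&(P[:,1]>-.1)&(P[:,1]<.27)&(P[:,2]>lo)&(P[:,2]<hi)
        if m.sum()>5: print(n,lo,m.sum(),np.percentile(P[m],[1,50,99],0).round(3).tolist())
p,d,c=snap('wrist','w2')
P=cloud(d,c);near=(abs(P[...,0]-.43)<.03)&(abs(P[...,1]-.335)<.03)&(d>0)
for lo,hi in [(.03,.05),(.06,.07),(.073,.09)]:
    q=P[near&(P[...,2]>lo)&(P[...,2]<hi)]
    if len(q):print(lo,len(q),np.median(q,0).round(4),np.percentile(q,3,0).round(4),np.percentile(q,97,0).round(4))
E
```

```text
[0.41923259 0.34056435 0.13838851] [[-0.971  0.237 -0.005]
 [ 0.237  0.971 -0.002]
 [ 0.004 -0.004 -1.   ]]
[-0.0089 -0.0012  0.1214]
s0 0.1 1460 [[0.439, -0.036, 0.101], [0.445, 0.07, 0.155], [0.511, 0.22, 0.199]]
s0 0.2 3256 [[0.439, -0.035, 0.203], [0.447, 0.089, 0.266], [0.539, 0.245, 0.348]]
s0 0.35 16011 [[0.44, -0.036, 0.359], [0.448, 0.06, 0.654], [0.608, 0.153, 0.772]]
t0 0.1 15 [[0.442, 0.006, 0.106], [0.445, 0.076, 0.153], [0.448, 0.141, 0.192]]
t0 0.2 28 [[0.442, -0.029, 0.204], [0.445, 0.082, 0.277], [0.449, 0.142, 0.323]]
t0 0.35 19866 [[0.445, -0.035, 0.711], [0.532, 0.059, 0.714], [0.617, 0.156, 0.789]]
0.03 322 [0.4142 0.3366 0.0436] [0.4109 0.3234 0.0306] [0.4379 0.3512 0.0494]
0.06 246 [0.4222 0.3366 0.0655] [0.418  0.3271 0.0601] [0.4332 0.3461 0.0698]
0.073 341 [0.4259 0.3376 0.0769] [0.4195 0.33   0.0733] [0.4345 0.3453 0.0787]
```

Call:
step_arm(rows=[[-0.9,-0.1,2,0,0,0],[0,0,3,0,0,0],[0,0,3,0,0,0],[0,0,2.5,0,0,0],[0,0,1.6,0,0,0],[0,0,0,0,0,0]])

```text
time: 1.53
tcp_pos: [0.4263, 0.338, 0.0172]
ee_rot: [-0.003, 0.121, 0.993, -0.002]
force: [-1.7, 1.1, -0.5]
width: 0.0854
grasp_force: 0.0
```

Call:
step_arm(rows=[[0,0,0,0,0,0],[0,0,0,0,0,0],[0,0,0,0,0,0],[0,0,0,0,0,0],[0,0,0,0,0,0],[0,0,0,0,0,0]], gripper=0.2, grip_force=25)

```text
time: 2.03
tcp_pos: [0.4302, 0.3392, 0.0219]
ee_rot: [0.001, 0.12, 0.993, 0.0]
force: [-1.6, -2.3, 5.9]
width: 0.032
grasp_force: 24.3
```

Call:
step_arm(rows=[[0,0,-1,0,0,0],[0,0,-2,0,0,0],[0,0,-2,0,0,0],[2.4,-0.6,-1,0,0,0],[2.4,-0.6,0,0,0,0],[2.4,-0.6,0,0,0,0],[2.4,-0.6,0,0,0,0],[0,0,0,0,0,0]])

```text
time: 2.7
tcp_pos: [0.3258, 0.338, 0.08]
ee_rot: [-0.002, 0.119, 0.993, -0.001]
force: [-1.0, -0.1, -0.9]
width: 0.0321
grasp_force: 24.8
```

Call:
step_arm(rows=[[-0.4,-1.6,0,0,0,0],[-0.8,-3.2,0,0,0,0],[-0.8,-3.2,0,0,0,0],[-0.8,-3.2,0,0,0,0],[-0.8,-3.2,0,0,0,0],[-0.8,-3.2,0,0,0,0],[-0.8,-3.2,0,0,0,0],[-0.8,-3.2,0,0,0,0]])

```text
time: 3.37
tcp_pos: [0.3319, 0.0895, 0.0812]
ee_rot: [0.001, 0.12, 0.993, 0.0]
force: [-0.4, -0.9, 0.6]
width: 0.0323
grasp_force: 24.9
```

Call:
step_arm(rows=[[-0.8,-3.2,0,0,0,0],[-0.8,-3.2,0,0,0,0],[-0.8,-3.2,0,0,0,0],[-0.8,-3.2,0,0,0,0],[-0.8,-3.2,0,0,0,0],[-0.8,-3.2,0,0,0,0],[-0.4,-1.6,0,0,0,0],[0,0,-1,0,0,0]])

```text
time: 4.03
tcp_pos: [0.3321, -0.1266, 0.0905]
ee_rot: [-0.0, 0.122, 0.992, -0.0]
force: [0.6, 0.9, 0.2]
width: 0.0322
grasp_force: 24.9
```

```bash
python3 - <<'E'
from h import *
print(env.state(), rot().round(3))
p,d,c=snap('wrist','w3')
snap('scene','s3')
E
```

```text
{'time': 4.0333, 'q': array([-7.07576850e-01, -2.89908240e-01,  2.31742080e+00, -9.13067618e-04,
        1.11391893e+00, -2.03285401e+00]), 'dq': array([ 0.06116638, -0.29070206, -0.06820858,  0.02072646,  0.39237144,
        0.05118763]), 'effort': array([ -2.04411462, -15.58318555, -30.11877537,  -0.20240222,
        -0.83690397,  -0.40678139]), 'tcp_pos': array([ 0.33205226, -0.1265658 ,  0.09047932]), 'ee_rot': array([-1.58996457e-04,  1.22251624e-01,  9.92499051e-01, -3.86119965e-04]), 'force': array([0.60015291, 0.89859428, 0.18237447]), 'ft_torque': array([0.04709915, 0.00858246, 0.00240115]), 'grasp_force': 24.899375732056797, 'width': 0.032157559313217274} [[-0.97   0.243 -0.   ]
 [ 0.243  0.97  -0.001]
 [ 0.    -0.001 -1.   ]]
```

View pics/w3.png

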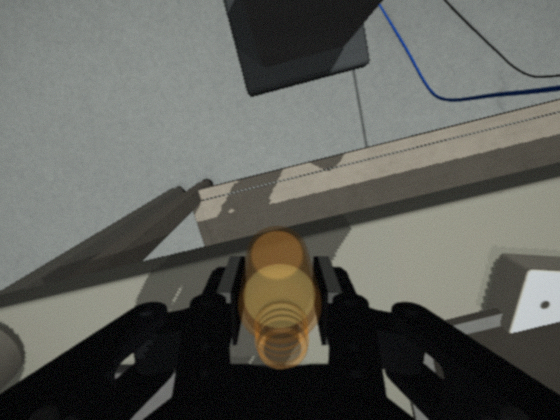

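The wrist view shows the bottle hanging upright between the pads at about (280,290). I'll refine the clamp pose from the blue jaws in the top view.

```bash
python3 - <<'E'
from h import *
p,d,c=load('t0');W=np.linalg.inv(c['world_to_cam'])
hsv=cv2.cvtColor(p,cv2.COLOR_RGB2HSV)
m=((hsv[...,0]>100)&(hsv[...,0]<125)&(hsv[...,1]>120)&(hsv[...,2]>50)).astype(np.uint8)
m[:,:305]=0;m[:,410:]=0;m[:160]=0;m[270:]=0
n,l,s,ce=cv2.connectedComponentsWithStats(m)
def ray(u,v,z):
    r=W[:3,:3]@[(u-c['cx'])/c['fx'],(v-c['cy'])/c['fy'],1];return W[:3,3]+r*(z-W[2,3])/r[2]
for i in range(1,n):
    if s[i,4]<60: continue
    v,u=np.nonzero(l==i)
    q=np.array([ray(a,b,.046)[:2] for a,b in zip(u,v)],np.float32)
    print(s[i],cv2.minAreaRect(q*1000), np.median(cloud(d,c)[v,u,2]))
E
```

```text
[348 174  33  11 101] ((654.1506958007812, -238.4611053466797), (93.06090545654297, 10.44197940826416), 76.09603881835938) 0.039771907973106035
[322 177  35  18 352] ((636.531005859375, -168.55593872070312), (95.21542358398438, 31.562044143676758), 76.65874481201172) 0.04483407617846091
[373 189  28  17 285] ((602.9964599609375, -302.2454833984375), (75.79986572265625, 31.83960723876953), 76.11011505126953) 0.045417108546802254
[316 204  35  16 217] ((563.0272216796875, -151.29087829589844), (97.06794738769531, 26.23756980895996), 75.13204193115234) 0.04446870083064036
[365 219  29  12 179] ((529.2373657226562, -280.3608093261719), (79.97789001464844, 24.30520248413086), 78.91983795166016) 0.044349314423111075
```

Call:
step_arm(rows=[[0,1.5,-0.3,0,0,0],[-1.5,2.2,0,0,0,0],[-3,0.6,0,0,0,0],[-3,0,0,0,0,0],[-3,0,0,0,0,0],[-3,0,0,0,0,0],[-2.5,0,0,0,0,0],[0,0,0,0,0,0]])

```text
time: 4.8
tcp_pos: [0.5022, -0.1205, 0.0939]
ee_rot: [0.002, 0.119, 0.993, -0.001]
force: [0.8, 0.1, -0.7]
width: 0.0324
grasp_force: 24.9
```

```bash
python3 - <<'E'
from h import *
th=np.radians(-13.6);ux=np.array([np.cos(th),np.sin(th)]);uy=np.array([-np.sin(th),np.cos(th)])
for n in 's0','t0':
    p,d,c=load(n);P=cloud(d,c);hsv=cv2.cvtColor(p,cv2.COLOR_RGB2HSV)
    ok=(d>0)&(abs(P[...,0]-.57)<.15)&(abs(P[...,1]+.22)<.16)
    X=P[...,:2]@ux;Y=P[...,:2]@uy;Z=P[...,2]
    b=ok&(hsv[...,0]>100)&(hsv[...,0]<125)&(hsv[...,1]>110)&(abs(Z-.046)<.004)
    for nm,lo,hi in ('front',.55,.61),('rear',.62,.7):
        m=b&(X>lo)&(X<hi); print(n,nm,m.sum(),'X',np.percentile(X[m],[2,10,50,90,98]).round(4),'Y',np.percentile(Y[m],[1,99]).round(4))
    m=ok&(Z>.078)&(Z<.1)&(abs(Y+.156)<.03)&(abs(X-.606)<.03); print('cap',m.sum(),X[m].mean(),Y[m].mean(),np.percentile(X[m],[5,95]),np.percentile(Y[m],[5,95]),Z[m].mean())
    m=ok&(hsv[...,1]>120)&((hsv[...,0]<8)|(hsv[...,0]>172))&(Z>.05); 
    for q in np.c_[X[m],Y[m],Z[m]].round(4)[::2]: print(q,end=' ')
    print()
E
```

```text
s0 front 176 X [0.5694 0.5718 0.5783 0.5853 0.5903] Y [-0.1861  0.0324]
s0 rear 307 X [0.6447 0.648  0.6588 0.6722 0.6915] Y [-0.1873  0.0331]
cap 33 0.6085026044807581 -0.16441584817362248 [0.60087485 0.61656464] [-0.17235114 -0.15650531] 0.08543775411606404
[ 0.6187 -0.0572  0.1141] [ 0.623  -0.0976  0.1099] [ 0.6587 -0.0577  0.0534] [ 0.6164 -0.1005  0.1136] [ 0.6122 -0.0982  0.1085] 
t0 front 358 X [0.5705 0.572  0.5785 0.5855 0.5922] Y [-0.1858  0.0322]
t0 rear 574 X [0.6443 0.6468 0.659  0.6722 0.6935] Y [-0.1878  0.032 ]
cap 26 0.6108824536897071 -0.16314194964116285 [0.6022686  0.61839776] [-0.16940477 -0.1559796 ] 0.08593107355364589
[ 0.6237 -0.0575  0.1059] [ 0.6156 -0.0591  0.1076] [ 0.6168 -0.0994  0.111 ] [ 0.5497 -0.0699  0.1009] [ 0.5516 -0.076   0.0947] [ 0.5527 -0.0809  0.0967] [ 0.5461 -0.0691  0.111 ] [ 0.5484 -0.0757  0.1009] [ 0.55   -0.0815  0.0973] [ 0.5514 -0.0868  0.0967] [ 0.5449 -0.0749  0.1103] [ 0.5465 -0.0807  0.1065] [ 0.5477 -0.0857  0.1072] [ 0.5429 -0.0796  0.1176] [ 0.5448 -0.0857  0.111 ]
```

```bash
python3 - <<'E'
from h import *
th=np.radians(-13.6);ux=np.array([np.cos(th),np.sin(th)]);uy=np.array([-np.sin(th),np.cos(th)])
for n in 's0','t0':
    p,d,c=load(n);P=cloud(d,c);X=P[...,:2]@ux;Y=P[...,:2]@uy;Z=P[...,2]
    g=p.max(-1)
    for nm,yc in ('L',.006),('R',-.16):
        m=(d>0)&(abs(X-.61)<.045)&(abs(Y-yc)<.035)&(g<60)
        print(n,nm,m.sum(),np.percentile(X[m],[5,50,95]).round(4),np.percentile(Y[m],[5,50,95]).round(4),np.median(Z[m]).round(3))
        a=(d>0)&(abs(X-.61)<.025)&(abs(Y-yc)<.035)&(Z>.052)
        if a.sum(): print('  tall',a.sum(),np.percentile(X[a],[5,50,95]).round(4),np.percentile(Y[a],[5,50,95]).round(4))
s=env.state();print(s['tcp_pos'][:2]@ux,s['tcp_pos'][:2]@uy)
E
```

```text
s0 L 63 [0.5711 0.6242 0.6437] [-0.0067  0.0123  0.0278] 0.038
s0 R 13 [0.5693 0.6235 0.6447] [-0.1837 -0.1485 -0.1389] 0.036
  tall 110 [0.5945 0.6037 0.6164] [-0.1778 -0.1631 -0.1505]
t0 L 104 [0.6015 0.6145 0.6273] [-0.0053  0.0079  0.0225] 0.011
t0 R 17 [0.5944 0.6221 0.6306] [-0.1623 -0.1515 -0.1475] 0.039
  tall 117 [0.5964 0.6087 0.6231] [-0.1759 -0.1601 -0.1497]
0.5164227998598886 0.0009777953654450777
```

```bash
python3 - <<'E'
from h import *
Rm=rot();t=env.state()['tcp_pos']
p,d,c=snap('wrist','w4');P=(cloud(d,c)-t)@Rm
g=(d>0)&(abs(P[...,0])<.03)&(abs(P[...,1])<.018)
hsv=cv2.cvtColor(p,cv2.COLOR_RGB2HSV)
am=g&(hsv[...,0]<25)&(hsv[...,1]>100)
for lo,hi in [(-.08,-.055),(-.055,-.05),(-.05,-.04),(-.04,-.03),(-.03,-.02),(-.02,0),(0,.03)]:
    q=P[am&(P[...,2]>lo)&(P[...,2]<hi)]
    if len(q)>5: print(lo,len(q),np.percentile(q,[3,50,97],0).round(4).tolist())
E
```

```text
-0.08 820 [[-0.0049, -0.0078, -0.0758], [0.0038, -0.001, -0.0557], [0.0112, 0.0072, -0.0551]]
-0.055 1028 [[-0.0045, -0.0084, -0.0549], [0.0055, -0.0006, -0.0524], [0.0102, 0.0071, -0.0503]]
-0.05 1156 [[-0.0044, -0.0092, -0.0495], [0.0074, -0.0009, -0.0453], [0.0108, 0.0074, -0.0409]]
-0.04 3013 [[0.0, -0.0157, -0.0392], [0.0105, -0.0016, -0.0354], [0.0172, 0.0135, -0.0306]]
-0.03 812 [[0.0061, -0.0168, -0.0298], [0.0162, -0.0018, -0.0258], [0.0182, 0.0144, -0.0204]]
-0.02 1019 [[0.0081, -0.0157, -0.0196], [0.0167, -0.0026, -0.0114], [0.0182, 0.0109, -0.0007]]
0 421 [[0.0128, -0.014, 0.0003], [0.017, -0.0027, 0.006], [0.0182, 0.0091, 0.0126]]
```

Call:
step_arm(rows=[[-2,0.2,0,0,0,0],[-2.5,0.2,0,0,0,0],[-2.5,0.2,0,0,0,0],[-1.7,0.1,0,0,0,0],[-1,0.1,0,0,0,0],[0,0,0,0,0,0],[0,0,0,0,0,0]])

```text
time: 5.43
tcp_pos: [0.5932, -0.1343, 0.0931]
ee_rot: [-0.001, 0.12, 0.993, 0.0]
force: [0.1, 0.3, -1.4]
width: 0.0321
grasp_force: 24.9
```

```bash
cat >> h.py <<'E'
th=np.radians(-13.6);ux=np.array([np.cos(th),np.sin(th)]);uy=np.array([-np.sin(th),np.cos(th)])
O=np.array([.6085,-.0775])
def where():
    s=env.state();t=s['tcp_pos'];return 'clampXYZ mm',((t[:2]@ux-O[0])*1e3).round(1),((t[:2]@uy-O[1])*1e3).round(1),(t[2]*1e3).round(1),'F',s['force'].round(1),'t',s['time']
E
python3 - <<'E'
from h import *
print(where());p,d,c=snap('wrist','w5')
E
```

```text
('clampXYZ mm', np.float64(-0.3), np.float64(86.4), np.float64(93.1), 'F', array([ 0.1,  0.3, -1.4]), 't', 5.4333)
```

View pics/w5.png

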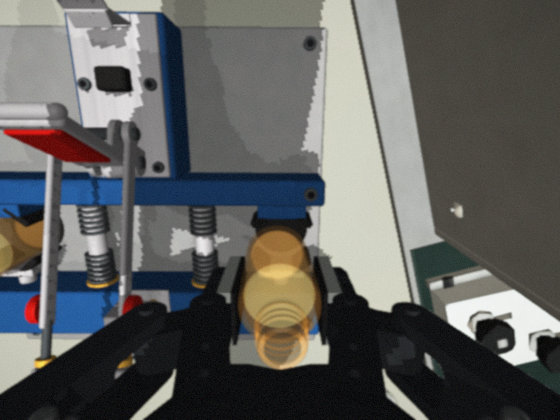

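The wrist view over the clamp has the front rubber V at (253-310, 205-235) centred on the bottle axis (u≈281). The fixed jaw top is the blue band at v 175-205 and the raised loop's lugs are at (33,310) and (130,305). I'll measure the jaw in the tool frame.

```bash
python3 - <<'E'
from h import *
p,d,c=load('w5');P=cloud(d,c);hsv=cv2.cvtColor(p,cv2.COLOR_RGB2HSV)
X=(P[...,:2]@ux-O[0])*1e3;Y=(P[...,:2]@uy-O[1])*1e3;Z=P[...,2]*1e3
b=(d>0)&(hsv[...,0]>100)&(hsv[...,0]<125)&(hsv[...,1]>110)
v,u=np.indices(d.shape)
for nm,m in ('left',b&(abs(Z-46)<5)&(v<240)&(u>180)),('mid',b&(abs(Z-46)<5)&(v<240)&(u<180)),('rear',b&(abs(Z-46)<5)&(v>265)&(v<340)):
    print(nm,m.sum(),np.percentile(X[m],[2,50,98]).round(1),np.percentile(Y[m],[1,99]).round(1),np.median(Z[m]).round(1))
g=p.max(-1);m=(d>0)&(g<50)&(v>200)&(v<240)&(u>245)&(u<318)
print('V',np.percentile(X[m],[2,50,98]).round(1),np.percentile(Y[m],[2,50,98]).round(1),np.median(Z[m]))
print('lugs',[(X[a,b_].round(1),Y[a,b_].round(1),Z[a,b_].round(1)) for b_,a in [(33,310),(130,305),(45,362),(125,355)]])
r=(d>0)&(v<170)&(hsv[...,1]>150)&((hsv[...,0]<8)|(hsv[...,0]>172));print('handle',np.percentile(np.c_[X[r],Y[r],Z[r]],[2,50,98],0).round(1).tolist())
E
```

```text
left 4219 [-37.7 -29.3 -14.5] [ 27.7 110.6] 45.0
mid 5555 [-118.6  -33.5  -18.6] [-82.8  25.5] 45.0
rear 4349 [34.9 46.2 65.4] [-100.2  107.4] 45.5
V [-17.4  -2.    7.4] [ 68.6  89.7 104.2] 12.206621832776904
lugs [(np.float64(7.5), np.float64(-20.7), np.float64(111.5)), (np.float64(5.8), np.float64(20.8), np.float64(110.4)), (np.float64(30.2), np.float64(-16.9), np.float64(116.1)), (np.float64(-8.6), np.float64(43.0), np.float64(159.9))]
handle [[-67.6, -9.5, 90.0], [-62.3, 0.9, 108.8], [-53.9, 9.6, 118.8]]
```

Call:
step_arm(rows=[[-0.5,0.1,0.5,0,0,0],[0,0,1.5,0,0,0],[0,0,1.2,0,0,0],[0,0,0.8,0,0,0],[0,0,0.6,0,0,0],[0,0,0.5,0,0,0],[0,0,0,0,0,0]])

```text
time: 6.07
tcp_pos: [0.5985, -0.1351, 0.0415]
ee_rot: [-0.001, 0.12, 0.993, 0.0]
force: [-2.0, -0.3, 0.1]
width: 0.0318
grasp_force: 25.6
```

Call:
step_arm(rows=[[0,0,0.3,0,0,0],[0,0,0.2,0,0,0],[0,0,0.15,0,0,0],[0,0,0,0,0,0]])

```text
time: 6.4
tcp_pos: [0.6012, -0.136, 0.0396]
ee_rot: [0.002, 0.12, 0.993, -0.001]
force: [-7.3, 1.5, 16.2]
width: 0.032
grasp_force: 32.7
```

```bash
python3 -c "
from h import *
print(where())"
```

```text
('clampXYZ mm', np.float64(7.8), np.float64(86.7), np.float64(39.6), 'F', array([-7.3,  1.5, 16.2]), 't', 6.4)
```

```bash
python3 - <<'E'
from h import *
p,d,c=snap('wrist','w6');P=cloud(d,c);hsv=cv2.cvtColor(p,cv2.COLOR_RGB2HSV)
X=(P[...,:2]@ux-O[0])*1e3;Y=(P[...,:2]@uy-O[1])*1e3;Z=P[...,2]*1e3
am=(d>0)&(hsv[...,0]<25)&(hsv[...,1]>100)&(abs(Y-86)<20)
print('top',np.percentile(Z[am],[90,95,98]))
q=am&(Z>80)&(Z<100);print(np.percentile(X[q],[3,97]),np.percentile(Y[q],[3,97]))
for lo in range(10,60,10):
  q=am&(Z>lo)&(Z<lo+10);
  if q.sum()>5:print(lo,np.percentile(X[q],[3,97]),np.percentile(Y[q],[3,97]))
print(where())
a=cv2.resize(p[150:420,180:380],None,fx=2.9,fy=2.2);cv2.imwrite('pics/w6c.png',a[:,:,::-1])
E
```

```text
top [92.57439256 95.00027915 95.64541993]
[-2.98423113 11.34849701] [77.98618411 93.90161844]
10 [-2.73696347 10.01297259] [ 97.54707156 102.3137954 ]
20 [-7.93328224  0.42433229] [70.27351477 99.47675419]
30 [-10.47029682  -2.520847  ] [71.22315676 98.26129726]
40 [-10.4935922   -2.35356084] [72.00199193 98.26068593]
50 [-10.457974     0.65568654] [70.18467177 99.50127376]
('clampXYZ mm', np.float64(7.7), np.float64(86.7), np.float64(39.6), 'F', array([-6.2,  1.4, 16.4]), 't', 6.45)
```

View pics/w6c.png

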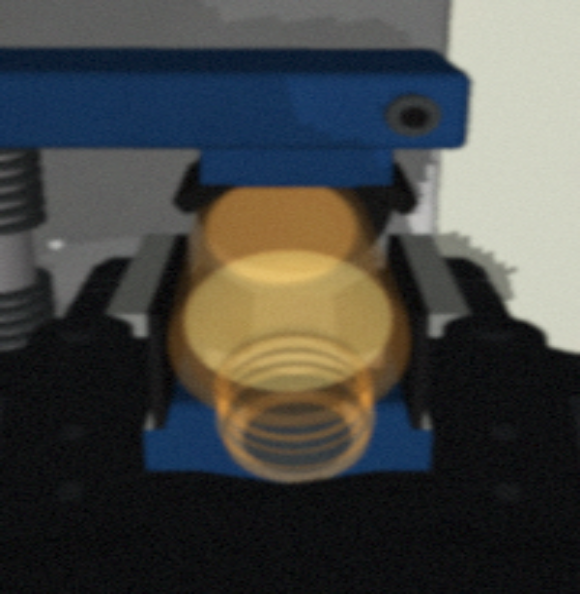

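The crop shows the bottle's body close behind the front V (black, around (200,190)), with the fingers beside the rear blue V carrier. By depth the underside is about 4 mm above the plate and the bottle about 3 mm too far back, so I'll lift slightly, shift forward and lower again.

Call:
step_arm(rows=[[0,0,-0.6,0,0,0],[0.2,0,0,0,0,0],[0.1,0,0,0,0,0],[0,0,0.2,0,0,0],[0,0,0,0,0,0]])

```text
time: 6.87
tcp_pos: [0.5969, -0.1346, 0.0396]
ee_rot: [0.001, 0.12, 0.993, -0.0]
force: [2.7, -1.2, -0.1]
width: 0.032
grasp_force: 26.3
```

```bash
python3 -c "
from h import *
print(where(),env.state()['ft_torque'])"
```

```text
('clampXYZ mm', np.float64(3.3), np.float64(87.0), np.float64(39.6), 'F', array([ 2.7, -1.2, -0.1]), 't', 6.8667) [-0.04679592 -0.44138682 -0.00755742]
```

Call:
step_arm(rows=[[0,0,0.2,0,0,0],[0,0,0,0,0,0]])

```text
time: 7.03
tcp_pos: [0.597, -0.1348, 0.0381]
ee_rot: [0.001, 0.12, 0.993, -0.0]
force: [2.5, -0.0, 2.1]
width: 0.0324
grasp_force: 27.6
```

```bash
python3 -c "
from h import *
print(where(),env.state()['ft_torque'])"
```

```text
('clampXYZ mm', np.float64(3.5), np.float64(86.8), np.float64(38.1), 'F', array([ 2.5, -0. ,  2.1]), 't', 7.0333) [ 0.00937953 -0.39778439 -0.06132401]
```

Call:
step_arm(rows=[[-0.1,0,0,0,0,0],[0,0,0.15,0,0,0],[0,0,0.1,0,0,0],[0,0,0,0,0,0]])

```text
time: 7.37
tcp_pos: [0.5973, -0.1349, 0.0353]
ee_rot: [0.0, 0.12, 0.993, -0.0]
force: [1.3, -0.5, 4.6]
width: 0.0323
grasp_force: 28.0
```

```bash
python3 -c "
from h import *
print(where(),env.state()['ft_torque'])
p,d,c=snap('wrist','w7');P=cloud(d,c);hsv=cv2.cvtColor(p,cv2.COLOR_RGB2HSV)
X=(P[...,:2]@ux-O[0])*1e3;Y=(P[...,:2]@uy-O[1])*1e3;Z=P[...,2]*1e3
am=(d>0)&(hsv[...,0]<25)&(hsv[...,1]>100)&(abs(Y-86)<20)
print('top',np.percentile(Z[am],[90,95,98]))
for lo in (20,30,40,50,80):
  q=am&(Z>lo)&(Z<lo+10+10*(lo>70));print(lo,np.percentile(X[q],[3,97]),np.percentile(Y[q],[3,97]))
"
```

```text
('clampXYZ mm', np.float64(3.8), np.float64(86.8), np.float64(35.3), 'F', array([ 1.3, -0.5,  4.6]), 't', 7.3667) [-0.03414903 -0.14264476 -0.01476625]
top [89.13990539 90.80235533 91.51269997]
20 [-5.86250569 -4.81456993] [98.91902101 99.5157849 ]
30 [-11.33360566   5.28392256] [ 70.78734313 100.36566162]
40 [-14.40741006  -4.06401588] [70.58642585 99.53820492]
50 [-14.46285325  -3.38240424] [70.77242319 99.97014222]
80 [-6.57918988  7.250227  ] [78.19717279 94.0523792 ]
```

Call:
step_arm(rows=[[0,0,0,0,0,0],[0,0,0,0,0,0],[0,0,0,0,0,0],[0,0,0,0,0,0]], gripper=0.55)

```text
time: 7.75
tcp_pos: [0.5966, -0.1343, 0.0346]
ee_rot: [-0.001, 0.12, 0.993, 0.0]
force: [0.0, -0.6, 0.9]
width: 0.0469
grasp_force: 0.0
```

Call:
step_arm(rows=[[0,0,-0.5,0,0,0],[0,0,-1,0,0,0],[0,0,-2,0,0,0],[0,0,-3,0,0,0],[0,0,-3,0,0,0],[0,0,-3,0,0,0],[0,0,-2,0,0,0],[0,0,0,0,0,0]])

```text
time: 8.42
tcp_pos: [0.6005, -0.1361, 0.1878]
ee_rot: [0.006, 0.12, 0.993, -0.002]
force: [1.0, -0.3, 0.7]
width: 0.0468
grasp_force: 0.0
```

```bash
python3 -c "
from h import *
print(where(),env.state()['width'])
p,d,c=snap('wrist','w8');P=cloud(d,c);hsv=cv2.cvtColor(p,cv2.COLOR_RGB2HSV)
X=(P[...,:2]@ux-O[0])*1e3;Y=(P[...,:2]@uy-O[1])*1e3;Z=P[...,2]*1e3
am=(d>0)&(hsv[...,0]<25)&(hsv[...,1]>100)&(abs(Y-86)<20)
for lo in (20,30,40,50,80):
  q=am&(Z>lo)&(Z<lo+10+10*(lo>70));
  if q.sum()>5:print(lo,np.percentile(X[q],[3,97]),np.percentile(Y[q],[3,97]))
"
```

```text
('clampXYZ mm', np.float64(7.1), np.float64(86.5), np.float64(187.8), 'F', array([ 1. , -0.3,  0.7]), 't', 8.4167) 0.046826655876332
30 [-12.22792268  13.88537799] [ 69.90171615 102.12374112]
40 [-14.21898359  17.65512186] [ 71.52419664 102.03148844]
50 [-14.71220657  10.49825551] [72.37107603 97.39560404]
80 [-6.69098858  8.27836151] [79.75455712 95.23817901]
```

View pics/w8.png

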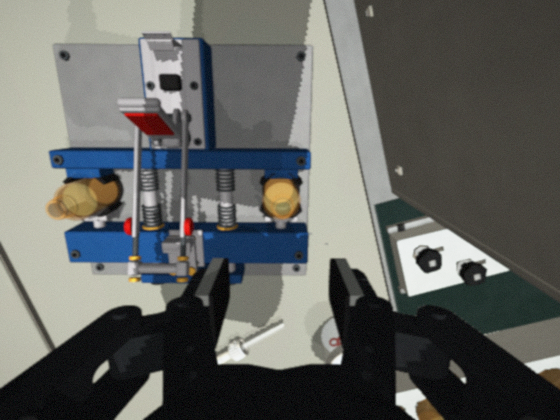

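The wrist view shows the bottle standing in the left pocket at (282,198). The loop's lugs are at (129,227) and (187,227), its bar is at about (160,268) above and behind the keeper at (180,250), and the handle's red face is at (150,122).

```bash
python3 - <<'E'
from h import *
p,d,c=load('w8');P=cloud(d,c);hsv=cv2.cvtColor(p,cv2.COLOR_RGB2HSV)
X=(P[...,:2]@ux-O[0])*1e3;Y=(P[...,:2]@uy-O[1])*1e3;Z=P[...,2]*1e3
v,u=np.indices(d.shape);Q=np.stack([X,Y,Z],-1)
r=(d>0)&(hsv[...,1]>150)&((hsv[...,0]<8)|(hsv[...,0]>172))
for nm,m in ('handle',r&(v<160)),('lugR',r&(v>200)&(v<250)&(u<155)),('lugL',r&(v>200)&(v<250)&(u>155)&(u<210)):
    print(nm,m.sum(),np.percentile(Q[m],[3,50,97],0).round(1).tolist())
for nm,(a,b,a2,b2) in dict(bar=(140,262,180,272),nutR=(128,258,140,280),nutL=(178,258,192,280),keeper=(165,235,205,262)).items():
    q=Q[b:b2,a:a2].reshape(-1,3);q=q[(q[:,2]>30)]
    print(nm,len(q),np.percentile(q,[5,25,50,75,95],0).round(1).tolist())
E
```

```text
handle 657 [[-67.8, -9.1, 90.5], [-61.8, 0.2, 107.6], [-54.1, 9.2, 118.6]]
lugR 96 [[3.8, -24.4, 107.9], [8.0, -21.7, 111.4], [13.7, -20.2, 113.1]]
lugL 134 [[3.9, 18.2, 103.0], [9.1, 20.7, 110.4], [15.0, 21.7, 112.8]]
bar 394 [[34.5, -32.5, 45.1], [35.4, -9.8, 117.2], [36.8, -2.2, 118.5], [38.4, 6.5, 119.3], [66.1, 13.7, 120.2]]
nutR 247 [[30.8, -21.9, 114.8], [33.7, -20.0, 117.6], [36.9, -17.9, 119.3], [40.5, -16.0, 120.6], [45.4, -14.8, 121.7]]
nutL 308 [[30.8, -4.6, 41.1], [34.7, 6.6, 66.2], [39.4, 15.7, 117.7], [55.9, 18.2, 120.0], [83.0, 19.4, 121.6]]
keeper 1080 [[20.2, -12.4, 45.5], [34.2, -4.6, 47.4], [40.1, 8.3, 64.0], [51.1, 12.7, 76.4], [60.3, 17.2, 115.1]]
```

```bash
python3 - <<'E'
from h import *
for n in ('w8','w5','t0','s0'):
    p,d,c=load(n);P=cloud(d,c);X=(P[...,:2]@ux-O[0])*1e3;Y=(P[...,:2]@uy-O[1])*1e3;Z=P[...,2]*1e3
    m=(d>0)&(X>22)&(X<92)&(abs(Y)<11)&(Z>40)&(Z<105)
    print(n,m.sum())
    for x in range(22,92,3):
        z=Z[m&(X>=x)&(X<x+3)]
        if len(z)>2: print(x,len(z),np.percentile(z,[5,25,50,75,95]).round(0),end='; ')
    print()
E
```

```text
w8 902
31 48 [46. 64. 69. 74. 76.]; 34 213 [46. 61. 69. 75. 77.]; 37 103 [46. 58. 76. 77. 77.]; 40 89 [47. 74. 76. 76. 77.]; 43 35 [46. 47. 62. 64. 75.]; 46 34 [46. 47. 60. 63. 64.]; 49 71 [47. 62. 63. 64. 64.]; 52 62 [46. 62. 63. 64. 64.]; 55 57 [46. 58. 63. 64. 64.]; 58 48 [46. 47. 63. 63. 64.]; 61 44 [46. 47. 63. 65. 66.]; 64 41 [46. 48. 63. 66. 67.]; 67 28 [46. 47. 66. 67. 67.]; 79 3 [41. 41. 41. 42. 42.]; 82 14 [41. 41. 41. 42. 42.]; 85 5 [40. 41. 41. 41. 41.]; 88 6 [41. 41. 41. 42. 42.]; 
w5 500
31 71 [46. 47. 47. 71. 76.]; 34 284 [40. 46. 47. 60. 76.]; 37 103 [46. 46. 47. 47. 48.]; 40 34 [46. 46. 47. 47. 47.]; 67 6 [63. 64. 64. 64. 65.]; 
t0 99
31 4 [49. 58. 67. 73. 76.]; 34 15 [47. 51. 71. 75. 78.]; 37 8 [71. 74. 76. 78. 79.]; 40 6 [53. 74. 75. 76. 76.]; 52 6 [64. 64. 64. 66. 66.]; 55 5 [62. 63. 63. 64. 66.]; 58 9 [48. 62. 63. 64. 66.]; 61 10 [54. 61. 64. 65. 68.]; 64 8 [53. 63. 65. 68. 68.]; 67 10 [52. 60. 62. 63. 65.]; 79 3 [41. 41. 41. 43. 45.]; 82 4 [41. 42. 42. 43. 43.]; 85 4 [41. 41. 43. 46. 46.]; 88 4 [41. 42. 43. 44. 44.]; 
s0 95
31 18 [42. 47. 60. 68. 77.]; 34 16 [44. 56. 63. 72. 77.]; 37 17 [44. 50. 58. 69. 78.]; 40 7 [45. 47. 72. 75. 77.]; 43 3 [74. 74. 75. 75. 75.]; 52 4 [53. 60. 65. 67. 68.]; 55 5 [63. 63. 66. 68. 69.]; 58 7 [53. 62. 66. 69. 69.]; 61 4 [60. 62. 63. 63. 65.]; 64 6 [50. 63. 65. 68. 69.]; 70 3 [60. 61. 62. 63. 64.];
```

Call:
step_arm(rows=[[0,-2,0,0,0,0],[0,-3,0,0,0,0],[0,-2.4,0,0,0,0],[0,-1.3,0,0,0,0],[0,0,0,0,0,0],[0,0,0,0,0,0]], gripper=0.75, grip_force=20)

```text
time: 8.97
tcp_pos: [0.5761, -0.2189, 0.1796]
ee_rot: [-0.001, 0.12, 0.993, 0.001]
force: [0.5, -0.6, -0.5]
width: 0.064
grasp_force: 0.0
```

```bash
python3 - <<'E'
from h import *
print(where(),rot().round(3).tolist(),env.state()['width'])
p,d,c=snap('wrist','w9');P=cloud(d,c);hsv=cv2.cvtColor(p,cv2.COLOR_RGB2HSV)
X=(P[...,:2]@ux-O[0])*1e3;Y=(P[...,:2]@uy-O[1])*1e3;Z=P[...,2]*1e3;Q=np.stack([X,Y,Z],-1)
r=(d>0)&(hsv[...,1]>150)&((hsv[...,0]<8)|(hsv[...,0]>172))&(X>-20)
for m in (r&(Y<0),r&(Y>0)):
    if m.sum()>5:print(m.sum(),np.percentile(Q[m],[3,50,97],0).round(1).tolist(), np.argwhere(m).mean(0))
E
```

```text
('clampXYZ mm', np.float64(3.0), np.float64(0.2), np.float64(179.6), 'F', array([ 0.5, -0.6, -0.5]), 't', 8.9667) [[-0.971, 0.239, -0.001], [0.239, 0.971, 0.001], [0.001, 0.001, -1.0]] 0.0639600990082881
323 [[-16.1, -62.5, 107.1], [-2.2, -24.7, 247.1], [14.0, -8.0, 272.6]] [327.75541796 168.19195046]
267 [[-15.2, 3.4, 107.8], [3.9, 21.0, 230.4], [13.8, 59.0, 273.8]] [318.03745318 373.26966292]
```

Call:
step_arm(rows=[[-0.6,-0.05,1,0,0,0],[0,0,2.5,0,0,0],[0,0,2.5,0,0,0],[0,0,1.8,0,0,0],[0,0,1,0,0,0],[0,0,0,0,0,0],[0,0,0,0,0,0]])

```text
time: 9.6
tcp_pos: [0.5825, -0.2205, 0.092]
ee_rot: [-0.0, 0.119, 0.993, 0.0]
force: [0.6, -0.8, 1.4]
width: 0.0639
grasp_force: 0.0
```

Call:
step_arm(rows=[[0,0,0,0,0,0],[0,0,0,0,0,0],[0,0,0,0,0,0],[0,0,0,0,0,0]], gripper=0.4)

```text
time: 9.93
tcp_pos: [0.5836, -0.2215, 0.0939]
ee_rot: [0.002, 0.12, 0.993, -0.0]
force: [3.2, 0.9, 1.2]
width: 0.0454
grasp_force: 24.1
```

```bash
python3 - <<'E'
from h import *
print(where(),env.state()['width'],env.state()['grasp_force'])
E
```

```text
('clampXYZ mm', np.float64(10.8), np.float64(-0.5), np.float64(93.9), 'F', array([3.2, 0.9, 1.2]), 't', 9.9333) 0.045447841960212385 24.093886613845825
```

```bash
cat > k.py <<'E'
import numpy as np
from scipy.optimize import brentq
def lug(bx,bz,L=108):
    piv=lambda t:np.array([-50+24*np.cos(np.radians(196)-t),62+24*np.sin(np.radians(196)-t)])
    f=lambda t:np.hypot(*(np.array([bx,bz])-piv(t)))-L
    t=brentq(f,0.2,1.95) if f(.2)*f(1.95)<0 else np.nan
    p=piv(t);return t,p+(np.array([bx,bz])-p)*80/L
if __name__=='__main__':
    for b in [(36,115.7),(45,115),(54,110),(55,95),(55,85),(55,75),(54,67),(50,67),(46,67),(43.5,67)]:
        t,l=lug(*b);print(b,round(t,3),l.round(1))
E
python3 k.py
```

```text
(36, 115.7) 1.125 [  9.6 106.4]
(45, 115) 1.485 [ 18.1 107.1]
(54, 110) 1.796 [ 26.7 103.8]
(55, 95) 1.741 [27.1 92.6]
(55, 85) 1.725 [27.  85.2]
(55, 75) 1.748 [27.1 77.8]
(54, 67) 1.753 [26.4 71.9]
(50, 67) 1.577 [22.4 71.7]
(46, 67) 1.386 [18.3 71.3]
(43.5, 67) 1.254 [15.8 70.9]
```

Call:
step_arm(rows=[[-0.3,0,0,0,0,0],[-0.5,0,0,0,0,0],[-0.5,0,0,0,0,0],[-0.4,0,0.2,0,0,0],[0,0,0,0,0,0],[0,0,0,0,0,0]])

```text
time: 10.43
tcp_pos: [0.5978, -0.2249, 0.0896]
ee_rot: [-0.001, 0.12, 0.993, 0.0]
force: [-2.4, 1.4, 0.6]
width: 0.0456
grasp_force: 24.0
```

```bash
python3 - <<'E'
from h import *
print(where(),env.state()['width'],env.state()['grasp_force'])
E
```

```text
('clampXYZ mm', np.float64(25.5), np.float64(-0.5), np.float64(89.6), 'F', array([-2.4,  1.4,  0.6]), 't', 10.4333) 0.04562525230725178 23.979332149028778
```

Call:
step_arm(rows=[[0,0,0.4,0,0,0],[0,0,0.5,0,0,0],[0,0,0.5,0,0,0],[0,0,0.4,0,0,0],[0,0,0,0,0,0]])

```text
time: 10.85
tcp_pos: [0.5991, -0.2253, 0.0718]
ee_rot: [0.0, 0.12, 0.993, -0.0]
force: [3.4, 2.2, 2.1]
width: 0.0458
grasp_force: 24.3
```

```bash
python3 - <<'E'
from h import *
print(where(),env.state()['width'],env.state()['grasp_force'])
p,d,c=snap('wrist','w10');P=cloud(d,c)
X=(P[...,:2]@ux-O[0])*1e3;Y=(P[...,:2]@uy-O[1])*1e3;Z=P[...,2]*1e3
hsv=cv2.cvtColor(p,cv2.COLOR_RGB2HSV)
r=(d>0)&(hsv[...,1]>150)&((hsv[...,0]<8)|(hsv[...,0]>172))&(Z<150)
Q=np.stack([X,Y,Z],-1);print(np.percentile(Q[r],[3,50,97],0).round(1).tolist())
E
```

```text
('clampXYZ mm', np.float64(26.8), np.float64(-0.6), np.float64(71.8), 'F', array([3.4, 2.2, 2.1]), 't', 10.85) 0.04584465244711489 24.297253489494324
[[-39.1, -24.8, 84.0], [19.9, -2.2, 90.0], [29.0, 20.8, 120.2]]
```

View pics/w10.png

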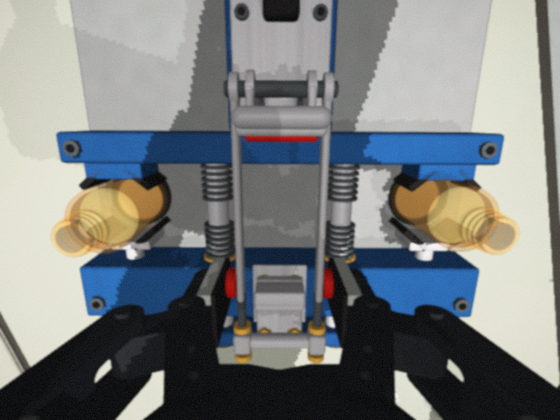

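The wrist view shows the lugs held at (231,283) and (328,283), the bar at (279,343) behind the keeper's nose at (280,290), and both bottles standing. I'll measure the bar against the nose.

```bash
python3 - <<'E'
from h import *
from k import lug
p,d,c=load('w10');P=cloud(d,c)
X=(P[...,:2]@ux-O[0])*1e3;Z=P[...,2]*1e3
for v in list(range(262,360,4)): print(v,X[v,272:288].mean().round(1),Z[v,272:288].mean().round(1),end='; ')
print();m=lambda a,b,e,f:(np.median(X[a:b,e:f]),np.median(Z[a:b,e:f]))
print('lugs',m(275,292,227,235),m(275,292,325,332))
E
```

```text
262 35.9 37.7; 266 34.2 46.9; 270 36.6 46.9; 274 39.2 46.7; 278 34.3 61.4; 282 34.3 65.6; 286 29.5 78.8; 290 34.4 73.6; 294 35.0 76.4; 298 32.1 85.0; 302 39.1 76.6; 306 41.7 76.0; 310 51.7 63.4; 314 54.1 63.4; 318 56.5 63.4; 322 59.1 63.2; 326 61.3 63.5; 330 64.0 63.2; 334 51.7 83.6; 338 52.4 85.5; 342 53.8 86.5; 346 55.6 87.0; 350 127.4 -1.0; 354 131.2 -1.1; 358 134.8 -0.9; 
lugs (np.float64(22.387765716718356), np.float64(89.36091826697876)) (np.float64(22.430268242907168), np.float64(89.49683021656128))
```

Call:
step_arm(rows=[[0,0,0.5,0,0,0],[0,0,0.4,0,0,0],[0,0,0.1,0,0,0],[0,0,0,0,0,0],[0,0,0,0,0,0]])

```text
time: 11.32
tcp_pos: [0.5983, -0.2251, 0.0619]
ee_rot: [-0.001, 0.12, 0.993, 0.0]
force: [1.2, 1.4, 1.2]
width: 0.0457
grasp_force: 24.3
```

```bash
python3 - <<'E'
from h import *
print(where(),env.state()['ft_torque'])
E
```

```text
('clampXYZ mm', np.float64(25.9), np.float64(-0.6), np.float64(61.9), 'F', array([1.2, 1.4, 1.2]), 't', 11.3167) [ 0.36594421 -0.07729133  0.03996758]
```

Call:
step_arm(rows=[[0,0,0.1,0,0,0],[0,0,0.05,0,0,0],[0,0,0,0,0,0]])

```text
time: 11.57
tcp_pos: [0.5982, -0.225, 0.0605]
ee_rot: [-0.001, 0.12, 0.993, 0.0]
force: [-0.9, 2.1, 1.3]
width: 0.0455
grasp_force: 24.4
```

```bash
cat > bar.py <<'E'
from h import *
import sys
print(where(),env.state()['ft_torque'].round(2))
p,d,c=snap('wrist',sys.argv[1]);P=cloud(d,c)
X=(P[...,:2]@ux-O[0])*1e3;Z=P[...,2]*1e3
for v in list(range(284,372,3)): print(v,X[v,272:288].mean().round(1),Z[v,272:288].mean().round(1),end='; ')
E
python3 bar.py w11
```

```text
('clampXYZ mm', np.float64(25.8), np.float64(-0.5), np.float64(60.5), 'F', array([-0.9,  2.1,  1.3]), 't', 11.5667) [ 0.42  0.3  -0.08]
284 38.3 47.0; 287 40.2 46.6; 290 34.3 60.7; 293 34.6 63.2; 296 34.2 66.6; 299 34.4 69.0; 302 34.5 71.4; 305 34.2 74.4; 308 34.6 76.2; 311 36.0 76.3; 314 37.4 76.6; 317 33.9 84.2; 320 40.6 76.3; 323 42.3 76.0; 326 50.4 66.5; 329 50.2 69.1; 332 45.0 78.8; 335 52.0 71.2; 338 53.3 71.7; 341 55.3 71.2; 344 63.0 63.2; 347 64.7 63.4; 350 66.4 63.4; 353 68.2 63.4; 356 70.1 63.3; 359 90.6 40.6; 362 116.9 11.8; 365 130.3 -0.9; 368 103.8 32.8; 371 16.0 135.2;
```

Call:
step_arm(rows=[[0,0,0.1,0,0,0],[0,0,0,0,0,0],[0,0,0,0,0,0]])

```text
time: 11.87
tcp_pos: [0.5984, -0.2251, 0.0596]
ee_rot: [-0.0, 0.12, 0.993, 0.0]
force: [-0.2, 3.4, 1.9]
width: 0.0455
grasp_force: 24.4
```

```bash
python3 bar.py w12
```

```text
('clampXYZ mm', np.float64(26.0), np.float64(-0.5), np.float64(59.6), 'F', array([-0.2,  3.4,  1.9]), 't', 11.8667) [ 0.53  0.41 -0.06]
284 38.1 46.9; 287 40.0 46.5; 290 34.4 60.1; 293 34.4 62.9; 296 34.4 65.7; 299 34.2 68.7; 302 29.5 79.3; 305 34.4 73.5; 308 34.6 75.6; 311 35.7 76.3; 314 37.0 76.5; 317 38.7 76.3; 320 40.3 76.1; 323 41.8 76.2; 326 43.5 75.9; 329 50.4 68.2; 332 51.2 69.5; 335 52.4 70.1; 338 53.7 70.5; 341 60.7 63.4; 344 62.4 63.5; 347 57.6 71.9; 350 66.1 63.2; 353 68.0 63.1; 356 69.3 63.6; 359 81.4 51.2; 362 127.0 -0.8; 365 129.9 -1.0; 368 103.4 32.6; 371 16.6 133.9;
```

Call:
step_arm(rows=[[0.2,0,0.01,0,0,0],[0.2,0,0.02,0,0,0],[0.2,0,0.02,0,0,0],[0.1,0,0.01,0,0,0],[0,0,0,0,0,0]])

```text
time: 12.33
tcp_pos: [0.5927, -0.2237, 0.0597]
ee_rot: [0.001, 0.12, 0.993, -0.0]
force: [2.5, 2.6, -0.2]
width: 0.0458
grasp_force: 24.3
```

```bash
python3 bar.py w13
```

```text
('clampXYZ mm', np.float64(20.2), np.float64(-0.6), np.float64(59.7), 'F', array([ 2.5,  2.6, -0.2]), 't', 12.3333) [ 0.42 -0.51 -0.02]
284 35.8 40.2; 287 28.8 56.5; 290 36.0 46.5; 293 32.2 56.5; 296 39.4 46.7; 299 34.3 58.6; 302 29.1 70.0; 305 34.8 63.2; 308 34.2 66.8; 311 34.3 69.2; 314 34.4 71.5; 317 34.4 73.9; 320 34.7 75.7; 323 35.6 76.6; 326 37.2 76.5; 329 38.7 76.5; 332 40.4 76.4; 335 42.2 76.0; 338 47.2 71.4; 341 49.1 71.1; 344 56.6 63.4; 347 58.5 63.3; 350 60.1 63.6; 353 54.9 72.1; 356 63.7 63.5; 359 65.6 63.4; 362 67.6 63.2; 365 69.2 63.4; 368 70.7 63.8; 371 9.9 134.5;
```

Call:
step_arm(rows=[[0,0,0.08,0,0,0],[0.1,0,0.01,0,0,0],[0.1,0,0.01,0,0,0],[0.1,0,0.01,0,0,0],[0,0,0,0,0,0]])

```text
time: 12.8
tcp_pos: [0.5895, -0.2229, 0.0583]
ee_rot: [0.001, 0.12, 0.993, -0.0]
force: [4.5, 2.4, 1.3]
width: 0.0454
grasp_force: 24.3
```

```bash
python3 bar.py w14
```

```text
('clampXYZ mm', np.float64(16.9), np.float64(-0.6), np.float64(58.3), 'F', array([4.5, 2.4, 1.3]), 't', 12.8) [ 0.42 -0.6  -0.09]
284 35.6 33.1; 287 35.8 36.2; 290 35.7 39.7; 293 28.4 56.1; 296 35.3 46.8; 299 37.3 46.6; 302 39.0 46.6; 305 40.7 46.8; 308 34.2 60.2; 311 34.4 62.6; 314 34.3 65.3; 317 34.3 67.8; 320 34.4 70.0; 323 34.4 72.4; 326 34.3 74.7; 329 34.8 76.2; 332 36.2 76.3; 335 37.7 76.4; 338 39.2 76.4; 341 41.2 75.9; 344 42.7 76.0; 347 54.2 63.2; 350 55.9 63.4; 353 50.6 72.1; 356 59.2 63.6; 359 61.3 63.2; 362 63.0 63.4; 365 64.7 63.5; 368 51.6 80.6; 371 6.9 133.0;
```

Call:
step_arm(rows=[[0.1,0,0.01,0,0,0],[0.05,0,0,0,0,0],[0,0,0,0,0,0]])

```text
time: 13.1
tcp_pos: [0.5887, -0.2227, 0.0583]
ee_rot: [0.002, 0.12, 0.993, -0.0]
force: [6.7, 2.3, -1.0]
width: 0.0455
grasp_force: 24.1
```

Call:
step_arm(rows=[[0,0,0,0,0,0],[0,0,0,0,0,0],[0,0,0,0,0,0],[0,0,0,0,0,0]], gripper=0.75)

```text
time: 13.43
tcp_pos: [0.5869, -0.2227, 0.0576]
ee_rot: [-0.001, 0.12, 0.993, -0.0]
force: [0.0, 0.6, 0.3]
width: 0.0639
grasp_force: 0.0
```

```bash
python3 bar.py w15; python3 - <<'E'
from h import *
p,d,c=load('w15');P=cloud(d,c)
X=(P[...,:2]@ux-O[0])*1e3;Y=(P[...,:2]@uy-O[1])*1e3;Z=P[...,2]*1e3;Q=np.stack([X,Y,Z],-1)
hsv=cv2.cvtColor(p,cv2.COLOR_RGB2HSV)
r=(d>0)&(hsv[...,1]>150)&((hsv[...,0]<8)|(hsv[...,0]>172))&(Z<150)
m=r&(X<-20);print(m.sum(),m.any() and np.percentile(Q[m],[3,50,97],0).round(1).tolist())
for s in (-1,1):
  m=r&(X>0)&(Y*s>0);print(m.sum(),np.percentile(Q[m],[3,50,97],0).round(1).tolist())
m=(d>0)&(abs(Y)<10)&(X<-20)&(X>-90)&(Z>95)&(Z<140);print(np.percentile(Q[m],[3,50,97],0).round(1).tolist())
E
```

```text
('clampXYZ mm', np.float64(14.3), np.float64(-0.9), np.float64(57.6), 'F', array([0. , 0.6, 0.3]), 't', 13.4333) [ 0.04  0.01 -0.  ]
284 35.2 28.0; 287 35.2 31.6; 290 35.2 35.0; 293 35.2 38.4; 296 35.1 41.9; 299 34.1 46.6; 302 35.9 46.6; 305 37.7 46.6; 308 39.4 46.8; 311 33.6 59.0; 314 33.7 61.4; 317 34.4 62.9; 320 33.7 66.4; 323 33.8 68.7; 326 33.7 71.0; 329 33.6 73.5; 332 34.1 75.0; 335 34.7 76.2; 338 36.3 76.2; 341 32.0 84.0; 344 39.2 76.4; 347 41.0 76.1; 350 42.8 75.8; 353 54.2 63.6; 356 56.3 63.2; 359 58.0 63.2; 362 59.8 63.3; 365 61.6 63.2; 368 48.6 80.3; 371 4.5 132.3; 4783 [[-67.6, -10.4, 90.6], [-62.5, -0.9, 109.3], [-54.2, 8.5, 118.7]]
283 [[7.5, -24.6, 70.8], [11.2, -22.5, 75.9], [17.5, -20.4, 77.7]]
290 [[7.8, 17.3, 41.4], [11.6, 19.4, 75.8], [26.5, 28.3, 77.5]]
[[-76.0, -9.4, 97.4], [-68.0, -0.1, 118.4], [-57.4, 9.2, 122.2]]
```

Call:
step_arm(rows=[[0,0,-1,0,0,0],[0,0,-2.5,0,0,0],[0,0,-3,0,0,0],[0,0,-3,0,0,0],[0,0,-2.5,0,0,0],[0,0,0,0,0,0]])

```text
time: 13.98
tcp_pos: [0.5908, -0.2245, 0.1861]
ee_rot: [0.006, 0.12, 0.993, -0.003]
force: [0.5, 0.3, 0.2]
width: 0.0642
grasp_force: 0.0
```

Call:
step_arm(rows=[[1.5,0.05,0,0,0,0],[2.4,0,0,0,0,0],[1.5,0,0,0,0,0],[0,0,0,0,0,0],[0,0,0,0,0,0],[0,0,0,0,0,0]], gripper=0)

```text
time: 14.48
tcp_pos: [0.5359, -0.2095, 0.1783]
ee_rot: [0.0, 0.12, 0.993, -0.0]
force: [0.2, 0.7, 0.6]
width: -0.0001
grasp_force: 0.0
```

```bash
python3 - <<'E'
from h import *
print(where(),env.state()['width'])
p,d,c=snap('wrist','w16');P=cloud(d,c)
X=(P[...,:2]@ux-O[0])*1e3;Y=(P[...,:2]@uy-O[1])*1e3;Z=P[...,2]*1e3;Q=np.stack([X,Y,Z],-1)
hsv=cv2.cvtColor(p,cv2.COLOR_RGB2HSV)
r=(d>0)&(hsv[...,1]>150)&((hsv[...,0]<8)|(hsv[...,0]>172))&(Z<150)&(X<-40)
print(r.sum(),r.any() and np.percentile(Q[r],[3,50,97],0).round(1).tolist())
E
```

```text
('clampXYZ mm', np.float64(-38.4), np.float64(-0.1), np.float64(178.3), 'F', array([0.2, 0.7, 0.6]), 't', 14.4833) -7.30122542148821e-05
321 [[-67.9, -10.1, 92.5], [-62.7, -1.2, 109.5], [-55.4, 8.4, 118.7]]
```

Call:
step_arm(rows=[[0,0,2,0,0,0],[0,0,2.5,0,0,0],[0,0,1.8,0,0,0],[0,0,0.9,0,0,0],[0.7,0,0,0,0,0],[0.6,0,0,0,0,0],[0,0,0,0,0,0]])

```text
time: 15.12
tcp_pos: [0.5226, -0.2063, 0.1073]
ee_rot: [0.001, 0.12, 0.993, -0.0]
force: [-0.1, 1.1, 0.1]
width: -0.0
grasp_force: 0.0
```

Call:
step_arm(rows=[[0.3,0,0.1,0,0,0],[0.3,0,0.1,0,0,0],[0.3,0,0.15,0,0,0],[0.3,0,0.15,0,0,0],[0,0,0,0,0,0]])

```text
time: 15.53
tcp_pos: [0.5115, -0.2038, 0.1025]
ee_rot: [0.001, 0.12, 0.993, -0.001]
force: [2.2, -0.5, 4.0]
width: -0.0002
grasp_force: 1.8
```

```bash
python3 -c "
from h import *
print(where())"
```

```text
('clampXYZ mm', np.float64(-63.4), np.float64(-0.3), np.float64(102.5), 'F', array([ 2.2, -0.5,  4. ]), 't', 15.5333)
```

Call:
step_arm(rows=[[0.3,0,0.25,0,0,0],[0.25,0,0.3,0,0,0],[0.25,0,0.3,0,0,0],[0.2,0,0.25,0,0,0],[0,0,0,0,0,0]])

```text
time: 15.95
tcp_pos: [0.5016, -0.2016, 0.0915]
ee_rot: [0.001, 0.12, 0.993, -0.001]
force: [-1.2, -0.1, 6.6]
width: -0.0005
grasp_force: 2.7
```

```bash
python3 -c "
from h import *
print(where())"
```

```text
('clampXYZ mm', np.float64(-73.5), np.float64(-0.5), np.float64(91.5), 'F', array([-1.2, -0.1,  6.6]), 't', 15.95)
```

Call:
step_arm(rows=[[0.2,0,0.25,0,0,0],[0.15,0,0.3,0,0,0],[0.15,0,0.3,0,0,0],[0.1,0,0.2,0,0,0],[0,0,0,0,0,0]])

```text
time: 16.37
tcp_pos: [0.4949, -0.1995, 0.0795]
ee_rot: [-0.0, 0.12, 0.993, -0.0]
force: [-1.0, -0.9, 1.8]
width: 0.0001
grasp_force: 0.8
```

```bash
python3 -c "
from h import *
print(where())"
```

```text
('clampXYZ mm', np.float64(-80.6), np.float64(-0.1), np.float64(79.5), 'F', array([-1. , -0.9,  1.8]), 't', 16.3667)
```

Call:
step_arm(rows=[[0.1,0,0.2,0,0,0],[0.05,0,0.2,0,0,0],[0,0,0.2,0,0,0],[0,0,0,0,0,0]])

```text
time: 16.7
tcp_pos: [0.4936, -0.1989, 0.0742]
ee_rot: [-0.001, 0.12, 0.993, 0.0]
force: [-4.0, 1.7, 9.6]
width: -0.0
grasp_force: 4.4
```

Call:
step_arm(rows=[[0,0,0.2,0,0,0],[0,0,0.15,0,0,0],[0,0,0,0,0,0]])

```text
time: 16.95
tcp_pos: [0.494, -0.1988, 0.0699]
ee_rot: [-0.0, 0.12, 0.993, 0.0]
force: [-1.3, 0.7, 3.6]
width: 0.0
grasp_force: 1.9
```

Call:
step_arm(rows=[[0,0,0.15,0,0,0],[0,0,0,0,0,0]])

```text
time: 17.12
tcp_pos: [0.494, -0.1989, 0.0698]
ee_rot: [-0.0, 0.12, 0.993, 0.0]
force: [-6.4, 2.8, 15.0]
width: 0.0001
grasp_force: 7.6
```

Call:
step_arm(rows=[[0,0,-1,0,0,0],[0,0,-2,0,0,0],[0,0,-3,0,0,0],[0,0,-3,0,0,0],[-2,0,-2.5,0,0,0],[-4,0,0,0,0,0],[-3,0,0,0,0,0],[0,0,0,0,0,0]])

```text
time: 17.78
tcp_pos: [0.585, -0.2214, 0.1827]
ee_rot: [0.001, 0.12, 0.993, -0.0]
force: [-0.6, 0.2, 0.2]
width: 0.0003
grasp_force: 0.0
```

```bash
python3 - <<'E'
from h import *
print(where())
p,d,c=snap('wrist','w17');P=cloud(d,c)
X=(P[...,:2]@ux-O[0])*1e3;Y=(P[...,:2]@uy-O[1])*1e3;Z=P[...,2]*1e3;Q=np.stack([X,Y,Z],-1)
hsv=cv2.cvtColor(p,cv2.COLOR_RGB2HSV)
r=(d>0)&(hsv[...,1]>150)&((hsv[...,0]<8)|(hsv[...,0]>172))&(Z<150)&(X<-40)
print(r.sum(),np.percentile(Q[r],[3,50,97],0).round(1).tolist())
b=(d>0)&(hsv[...,0]>100)&(hsv[...,0]<125)&(hsv[...,1]>110)&(abs(Z-46)<3)&(X>20);print('jaw front',np.percentile(X[b],[2,5]))
am=(d>0)&(hsv[...,0]<25)&(hsv[...,0]>8)&(hsv[...,1]>100)&(Z>84)&(Z<100)
for s in (-86,86):
    q=am&(abs(Y-s)<25);print(q.sum(),q.any() and np.percentile(Q[q],[3,97],0).round(1).tolist())
E
```

```text
('clampXYZ mm', np.float64(12.1), np.float64(-0.1), np.float64(182.7), 'F', array([-0.6,  0.2,  0.2]), 't', 17.7833)
1343 [[-108.0, -10.2, 68.0], [-92.9, -0.9, 69.4], [-77.2, 8.6, 70.7]]
jaw front [28.70988174 29.33785618]
282 [[-8.4, -93.0, 84.4], [6.4, -78.8, 90.4]]
303 [[-7.5, 79.5, 84.7], [7.0, 94.1, 90.6]]
```

View pics/w17.png

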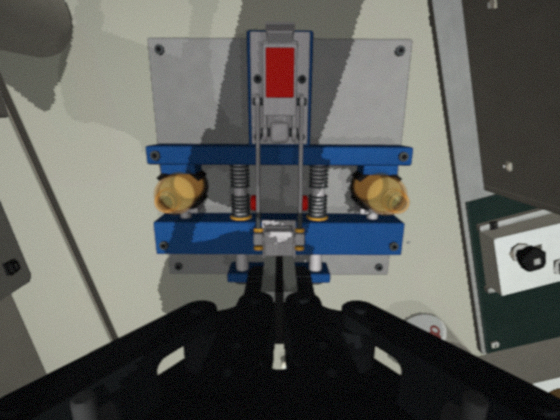

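The handle lies flat at (280,72) with its face 69–70 mm up. The jaw is drawn in about 6 mm, the loop is hooked at (280,235), and both bottles are upright at (180,192) and (380,193).

```bash
python3 -c "
from h import *
print(env.sign_off())"
```

```text
the job is handed in; nothing more can be done
None
```

The job is handed in at about 18 s of the 66 s allowed: the amber bottle stands in the left pocket, the loop is hooked under the keeper's nose, and the handle is snapped flat with the jaw drawn in on both bottles; the last image confirms this, but the sign-off returned no verdict.

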